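# Extend the magnifier boom to its next hole and clamp it

### The job

Bring the magnifier lens out over its work: press down the sprung button on the telescoping boom, slide the inner tube out and let the button pop fully up in the next hole (the middle one of three) without running past it, feeling for it gently so that the button's collar is never forced hard against a hole's edge. Then swing the small clamp lever at the tube's outlet round to its far stop and let go, leaving the dish, the vials and the ring beside the stand where they are.

Things in the scene. Friction and masses are not known exactly. Their poses are not given: they have to be found in the camera images.
- boom: Fixed grey stand carrying a level aluminium outer tube, 230 mm long, 40 mm wide, upper face 115 mm above the desk. Origin on the desk under the stand's middle; +x runs along the tube to the outlet (the lens end, the way the inner tube slides out), z up. The collar round the outlet (x = 88 to 110 mm) reaches up to 118 mm.
- hole1 (a point): Centre of the first hole, in the tube's upper face. A 12 mm slot along the tube widens into three oblong holes (18 mm along, 25 mm across). Holes 2 and 3 are in a steel index plate, top 117 mm above the desk, that is screwed on adjustably and not measured: hole 2 lies 36 to 54 mm beyond the first, hole 3 33 mm beyond hole 2.
- cap (a point): Centre of the button's black round cap: diameter 26 mm, 24 mm high, upright, on a 9 mm stem through the slot; with the button up it reaches from 128 to 152 mm above the desk. The button rides on the inner tube: pushing the cap along the boom's x takes the inner tube and lens along. It can be gripped or caged round its side, or pressed on its top.
- inner (a joint): How far the inner tube is slid out along the boom's +x (m): about 0 at the start, button in the first hole; range -0.003 to 0.094. Friction 0.8 N, plus some 1 N while the collar rubs. With the button up in a hole it has 1.5 mm of play either way.
- button (a joint): How far the button is pressed down (m): 0 fully up (popped into a hole), 0.004 to 0.005 while its collar slides under the wall between holes, 0.008 at the bottom stop; it must be pressed beyond 0.0055 before the tube can leave a hole. A spring pushes it up, 5 N when up, 8.2 N at the bottom.
- collar (a point): Steel collar on the button's stem inside the tube, 15 mm along the tube, 22 mm across, 5 mm thick; this point is its centre, 28.5 mm below the cap's centre. It fills a hole when the button is up and locks the tube. Pressing it on the tube or plate with over 15 N (pushing while it is not clear of the hole, or pushing on after it popped in) spoils it.
- lever_pin (a point): Black upright round pin at the end of the clamp lever, 12 mm in diameter, reaching from 126 to 158 mm above the desk; this point is 143 mm above the desk on its axis. Circles about the lever pivot at 55 mm radius.
- lever_pivot (a point): On the vertical pivot axis of the clamp lever, 143 mm above the desk, over the tube's outlet (the lever itself is 7 mm thick at 123 to 130 mm).
- lever (a joint): Angle of the clamp lever (rad): 0 when it points across the tube to the boom's -y (open), grows counter-clockwise seen from above, 1.5 at its far stop where it lies along the tube and points to the boom's +x (clamped). Starts between 0 and 0.35; stays where left, 1 to 2 N at the pin moves it.
- petri_dish: clear flat dish, 60 mm wide, 13 mm high, lying in front of the lens; bystander, origin under its centre
- vial_0: small glass vial with screw cap, 22 mm wide, 53 mm high, standing beside the stand; bystander, origin under its centre
- vial_1: another such vial, 22 mm wide, 53 mm high, beside the stand; bystander, origin under its centre
- adapter_ring: black threaded ring, 36 mm wide, 13 mm high, on the desk by the stand; bystander, origin under its centre

How it is judged (in metres and radians):
On the way, in this order (a step that is already met when the one before it is completed fails the run):
1. the button is held down by the tube's wall and the tube has left the first hole (value of joint button above 0.003 m and value of joint inner between 0.008 and 0.03 m), for 0.05 s.
2. the button has popped up in the second hole (value of joint inner between 0.032 and 0.058 m and value of joint button below 0.002 m), for 0.3 s.
3. the clamp lever is swung to its far stop with the button still up in the second hole (all of step 2 and value of joint lever above 1.3 rad), for 0.2 s.
At the end, for the whole second after the job is handed in: The tube is out 32 to 58 mm (which only the second hole allows with the button up), the button is up to within 2 mm, the clamp lever is beyond 1.3 rad, and the bystanders are at rest (all of step 3 and linear speed of each of petri_dish, vial_0, vial_1, adapter_ring below 0.02 m/s); the robot touches nothing.
It fails at once if the collar is pressed against the tube or index plate with more than 15 N (contact force between collar and anything else above 15 N).
It fails at once if the tube is slid on towards the third hole (out more than 62 mm) (value of joint inner above 0.062 m).
It fails at once if the dish, a vial or the ring is moved more than 25 mm or a vial is tipped (distance of any of petri_dish, vial_0, vial_1, adapter_ring from where it was at the start of the episode above 0.025 m or angle between any of vial_0, vial_1's own z axis and vertical above 0.5 rad).
It also fails if it takes over 51 s, if anything falls off the work surface, if the arm or the gripper's body presses on something with over 40 N, if the wrist force passes 120 N, or if a joint passes its speed limit or range.

### The arm

A 6-joint arm with a two-finger parallel gripper is mounted at the origin on the work surface; the furniture and walls round the work are solid. World frame = base frame: x ahead of the robot, y to its left, z up, the work surface at z = 0. Lengths are in mm, angles in rad, forces in N, time in s.
With the tool pointing down it reaches from about 350 to 775 mm from the base axis. Payload 7.3 kg.
Tool frame: the origin (TCP) lies at the very end of the fingers, on their centre line; the grasp point (between the pads) lies bot.grip_point_offset behind it (bot.grip_point_offset is the distance from the TCP to the grasp point, in mm); z points along the fingers, y is the line along which they close (so a half turn about z gives the same grasp; the last joint's range is limited). The gripper opens to 92 mm and grips with 3 to 60 N. Pads are 19 mm wide; open, the fingers measure 130 mm over their backs; the gripper's body (75 mm by 190 mm) begins 47 mm behind the grasp point.
Start: joints at [-1.367, 0.342, 1.524, -0, 1.275, -0.146], TCP at [179.946, -493.218, 226.741] pointing down, gripper open.
Joint ranges: [-2.53, 2.53], [-0.77, 2.02], [0.04, 2.7], [-1, 4.14], [0.28, 2.66], [-3.11, 3.11]. Speed limits (rad/s): [2.57, 2.57, 3.14, 3.14, 3.14, 3.14].

### API

Orientations are given as [roll, pitch, yaw] about the fixed x, y, z axes, in that order (R = Rz(yaw) Ry(pitch) Rx(roll)).
In Python, from plant import bot gives the robot as it stands. The module is installed in compiled form; this text tells all that it offers.
- The arm moves only by the tool carry_out, never from a script. Its argument "plan" is a list of rows, each an object of numbers: "tx", "ty", "tz": the shift along the world's x, y, z in mm; "rx", "ry", "rz": the turn, a rotation vector about the world's x, y, z in rad. A call has 1 to 12 rows; each row shifts and turns the commanded pose from where the row before left it; what a row does not reach is not made up. A row lasts 1/10 s, in which the tool goes at most 50 mm and 8.59 degrees, less where a joint would pass 70% of its speed; a pose out of reach is approached as far as the arm can. A call with a gripper value outside its range is refused whole. "gripper" is the closure, from 0 (fully open) to 1 (shut), set as the call begins (left out, the last holds). The fingers move at their own pace and stop on an object; the grip force is fixed at half the most. Time passes only in rows, so rows that do not move let the fingers close. It gives the time, the measured TCP pose, the force, the opening and the grip force at its end, in the units of the state.
- bot.get_obs(): the state, without advancing time (a new reading comes with each control period).
- bot.capture(name): name is "scene" or "top" or "wrist"; returns the picture (384x512x3 uint8, red, green, blue); there is no depth.
- bot.camera_model(name): a dict with "camera_matrix" (3x3 intrinsics, pixels), "R" (3x3) and "t" (3): a world point X has camera coordinates R X + t. Camera axes: x right, y down, z forward; pixel columns grow to the right and rows downward; lengths in mm; the calibration is good to about 2 mm. A picture is of the moment at which its call begins: read the wrist's pose just before it. camera_model takes no time and is no camera call; for the wrist camera it gives the pose at the moment of the call.
- bot.close_job(): hands the job in; it is judged then, once.
The state is a dict: "time": time; "joint_positions": joint angles; "dq": joint speeds; "tau": joint torques, N m; "tool_pos": TCP position; "tcp_rot": TCP orientation; "contact_force": force on the tool from outside, world axes, zero at the start; "moment": the same for the moment, N m; "grip_width": finger opening in mm; "finger_force": force on a finger pad.
Only numpy, scipy, OpenCV 4.12 (cv2) and the standard library are available. Lean on these libraries where they do the work, as an engineer would, in place of code of your own. Each camera call takes 0.05 s, during which the arm holds its last target. There are 200 camera calls.

## Working session

There is one attempt and no reset: what is moved stays moved. The work goes in short steps, Python scripts to look and compute and a tool call to move; the robot and the scene stay as the last step left them, time stands still between calls to the robot, and variables do not carry over. Pictures are saved under pics/ and viewed, at most 10 in all, crops included, and the job is handed in when it is done.

Besides the shell and the picture viewer there is one more tool, called as name(argument=value, ...) on one line, values as JSON. carry_out: Moves the arm, as the interface text tells. Its arguments: {"type":"object","properties":{"plan":{"type":"array"},"gripper":{"type":"number"}},"required":["plan"]}

```bash
mkdir -p pics; python3 - <<'E'
from plant import bot
import cv2,numpy as np
o=bot.get_obs();print(o,bot.grip_point_offset)
ims=[]
for n in("scene","top"):
    im=bot.capture(n)[:,:,::-1];cv2.imwrite(f"pics/{n}0.png",cv2.resize(im,(800,600),interpolation=cv2.INTER_CUBIC))
    m=bot.camera_model(n);print(n,np.round(m["camera_matrix"],1).tolist(),np.round(-m["R"].T@m["t"],1),np.round(m["R"],3).tolist())
E
```

```text
{'time': 0.0, 'joint_positions': array([-1.36698381e+00,  3.42704670e-01,  1.52500076e+00, -2.83210552e-05,
        1.27543008e+00, -1.45986335e-01]), 'dq': array([ 1.15417118e-03, -5.64811765e-04, -8.17198099e-05, -9.86379872e-04,
       -2.36434647e-04,  3.80945555e-04]), 'tau': array([-4.17937583e-03, -4.31251431e+01, -2.44222945e+01,  7.14008510e-02,
        5.59939002e-02, -9.72220278e-05]), 'tool_pos': array([ 179.85750018, -492.79280414,  226.06002291]), 'tcp_rot': array([-3.14006227e+00, -1.97642292e-04,  3.49806969e-01]), 'contact_force': array([ 0.82936306,  0.24547017, -0.73819241]), 'moment': array([-0.02257551,  0.02195415, -0.00497858]), 'finger_force': 0.0, 'grip_width': 91.79158969727538} 18.8
scene [[458.2, 0.0, 249.4], [0.0, 458.2, 186.5], [0.0, 0.0, 1.0]] [ 276.  -692.8  673.8] [[0.929, -0.37, 0.007], [-0.229, -0.589, -0.775], [0.291, 0.718, -0.632]]
top [[408.0, 0.0, 257.5], [0.0, 408.0, 194.0], [0.0, 0.0, 1.0]] [457.3 -53.2 952.7] [[0.027, -1.0, -0.01], [-0.995, -0.026, -0.097], [0.096, 0.013, -0.995]]
```

View pics/scene0.png

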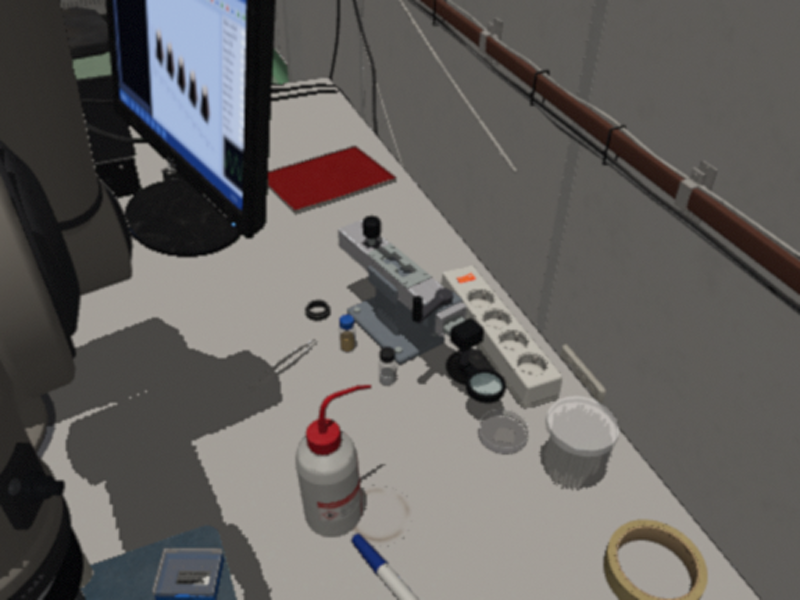

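View pics/top0.png

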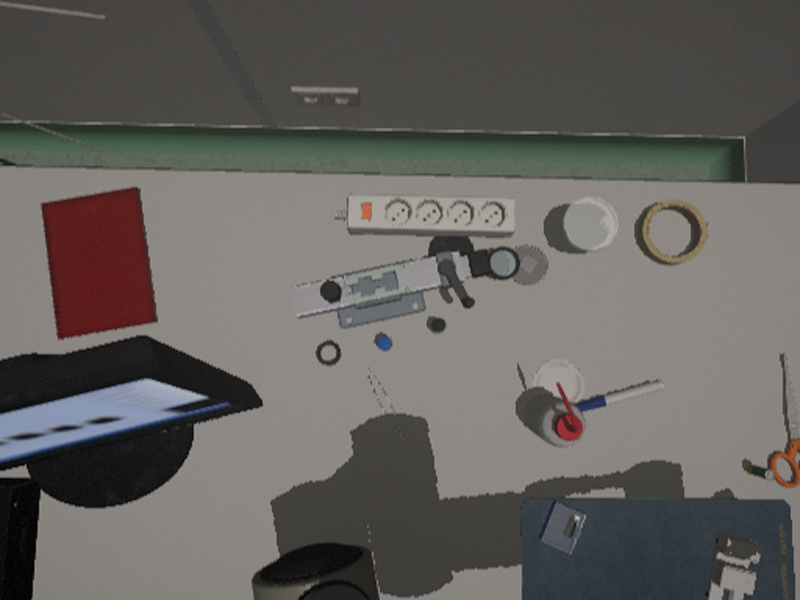

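The scene view shows the cap at (372,228) and the lever pin at (417,307). The top view shows the cap at (331,291), the lever pin at (468,300) and the pivot near (447,263), with the vials at (384,342) and (436,324). I'll enlarge crops of both.

```bash
python3 - <<'E'
from plant import bot
import cv2,numpy as np
a=bot.capture("top")[145:235,180:340,::-1];cv2.imwrite("pics/top1.png",cv2.resize(a,None,fx=5,fy=5,interpolation=cv2.INTER_CUBIC))
a=bot.capture("scene")[130:250,200:360,::-1];cv2.imwrite("pics/scene1.png",cv2.resize(a,None,fx=5,fy=5,interpolation=cv2.INTER_CUBIC))
E
```

```text
(no output)
```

View pics/top1.png

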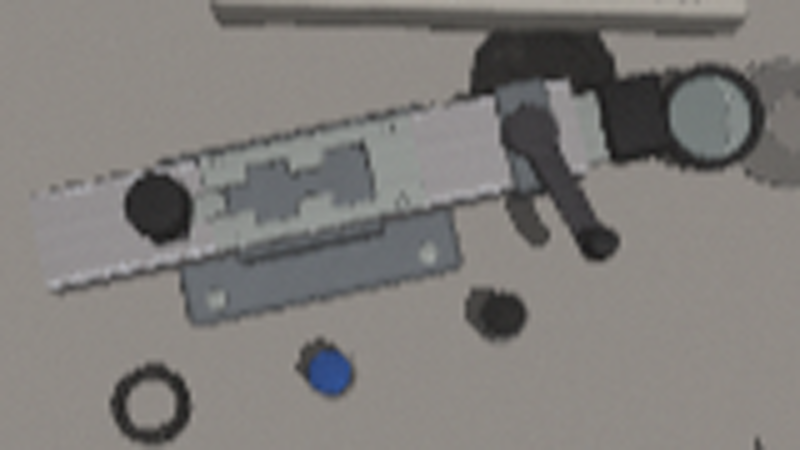

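View pics/scene1.png

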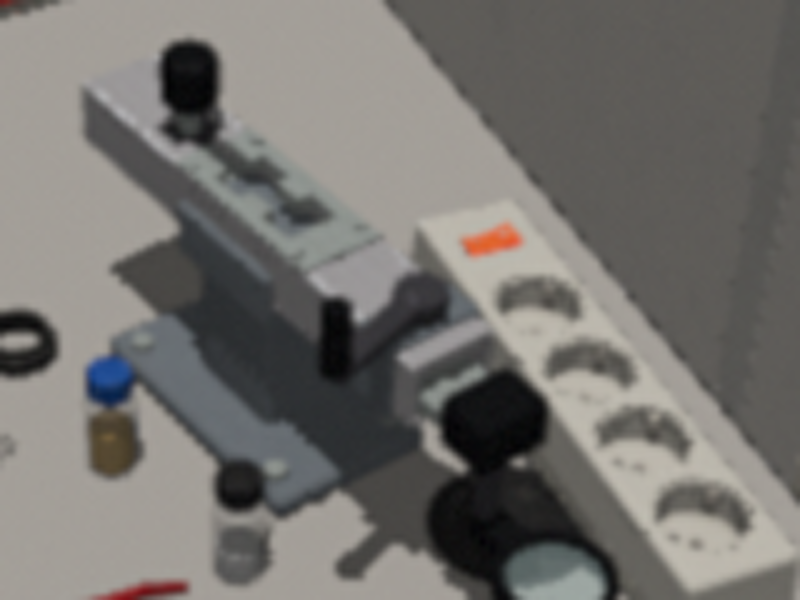

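The top crop shows the cap's top at (158,207), hole 2 at (272,190), hole 3 at (350,173), the pivot at (530,130) and the pin's top at (603,241). The scene crop shows the cap's top at (189,60) and the pin's top at (336,305).

```bash
cat >h.py <<'E'
from plant import bot
import numpy as np
def px(n,u,v,z,m=None):
    m=m or bot.camera_model(n);d=m["R"].T@np.linalg.solve(m["camera_matrix"],[u,v,1.]);c=-m["R"].T@m["t"]
    return (c+d*(z-c[2])/d[2]).round(1)
def T(u,v,z):return px("top",180+u/5-.4,145+v/5-.4,z)
def S(u,v,z):return px("scene",200+u/5-.4,130+v/5-.4,z)
E
python3 - <<'E'
from h import *
c=T(158,207,152);p=T(603,241,158);v=T(530,130,132)
h2=T(272,190,117);h3=T(350,173,117)
print("cap",c,S(189,60,152));print("pin",p,S(336,305,158));print("piv",v,S(422,297,132))
print("h2,h3",h2,h3,np.linalg.norm(h3-h2),"pin-piv",np.linalg.norm((p-v)[:2]))
for a,b in((c,h2),(c,v),(h2,h3)):print((b-a)[:2],np.degrees(np.arctan2(*(b-a)[1::-1])), np.linalg.norm((b-a)[:2]))
print("edges",T(35,196,115),T(55,292,115),T(455,100,115),T(495,200,115))
print("vials",T(330,372,53),T(502,315,53),"ring",T(152,404,13),"lens",T(710,115,100),"strip lower edge",T(215,20,40),T(745,28,40))
E
```

```text
cap [548.2  49.3 152. ] [547.1  43.8 152. ]
pin [ 538.7 -126.2  158. ] [ 537.7 -128.6  158. ]
piv [585.9 -98.2 132. ] [ 582.6 -107.5  132. ]
h2,h3 [560.5   7.  117. ] [568.4 -25.1 117. ] 33.057828119826624 pin-piv 54.88023323565593
[ 12.3 -42.3] -73.78661831001409 44.05201470988584
[  37.7 -147.5] -75.66253886366665 152.24171570236587
[  7.9 -32.1] -76.17393819937129 33.057828119826624
edges [555.7 105.3 115. ] [516.1  95.2 115. ] [600.4 -67.7 115. ] [559.  -85.2 115. ]
vials [488.3 -16.7  53. ] [515.5 -91.8  53. ] ring [472.8  66.4  13. ] lens [ 599.3 -175.7  100. ] strip lower edge [647.2  41.   40. ] [ 649.5 -199.6   40. ]
```

```bash
cat >>h.py <<'E'
def tri(a,b):
    A=[];B=[]
    for n,(u,v) in(("top",a),("scene",b)):
        m=bot.camera_model(n);P=m["camera_matrix"]@np.c_[m["R"],m["t"]]
        for w,r in((u/1.5625,0),(v/1.5625,1)):
            q=w*P[2]-P[r];A.append(q[:3]);B.append(-q[3])
    s=np.linalg.lstsq(np.array(A)/1e3,np.array(B)/1e3,rcond=None);return s[0].round(),s[1]
E
python3 - <<'E'
from h import *
print("monitor corner",tri((262,403),(255,235)))
print("bottle cap",tri((568,425),(322,425)),"tip",tri((560,383),(370,387)))
E
```

```text
monitor corner (array([406., 139., 104.]), array([5.87283573]))
bottle cap (array([ 387., -253.,  142.]), array([0.57634057])) tip (array([ 440., -239.,  160.]), array([0.01450233]))
```

carry_out(plan=[{"tx": 10,"ty": 15,"tz": 5,"rz": -0.008},{"tx": 26,"ty": 38,"tz": 10,"rz": -0.008},{"tx": 26,"ty": 38,"tz": 10,"rz": -0.008},{"tx": 26,"ty": 38,"tz": 5,"rz": -0.008},{"tx": 26,"ty": 38,"tz": 0,"rz": -0.008},{"tx": 26,"ty": 38,"rz": -0.008},{"tx": 26,"ty": 38,"rz": -0.008},{"tx": 26,"ty": 38,"rz": -0.008},{"tx": 26,"ty": 38,"rz": -0.008},{"tx": 26,"ty": 38,"rz": -0.008},{"tx": 26,"ty": 38,"rz": -0.008},{"tx": 26,"ty": 38,"rz": -0.008}], gripper=1)

```text
invalid input at $.plan[0]: expected keys tx, ty, tz, rx, ry, rz
```

carry_out(plan=[{"tx": 26,"ty": 38},{"tx": 26,"ty": 38},{"tx": 12,"ty": 14},{},{}])

```text
invalid input at $.plan[0]: expected keys tx, ty, tz, rx, ry, rz
```

```bash
python3 - <<'E'
from h import *
import cv2,pickle
m=bot.camera_model("wrist");o=bot.get_obs();im=bot.capture("wrist")
pickle.dump(m,open("m1.pkl","wb"))
print(o["tool_pos"],o["tcp_rot"],o["time"],-m["R"].T@m["t"])
cv2.imwrite("pics/w1.png",cv2.resize(im[:,:,::-1],(800,600),interpolation=cv2.INTER_CUBIC))
E
```

```text
[ 179.91937489 -492.95815017  226.33511434] [-3.14071796e+00 -1.50682613e-04  3.49834775e-01] 0.2 [ 253.65632759 -465.76087871  383.82361429]
```

View pics/w1.png

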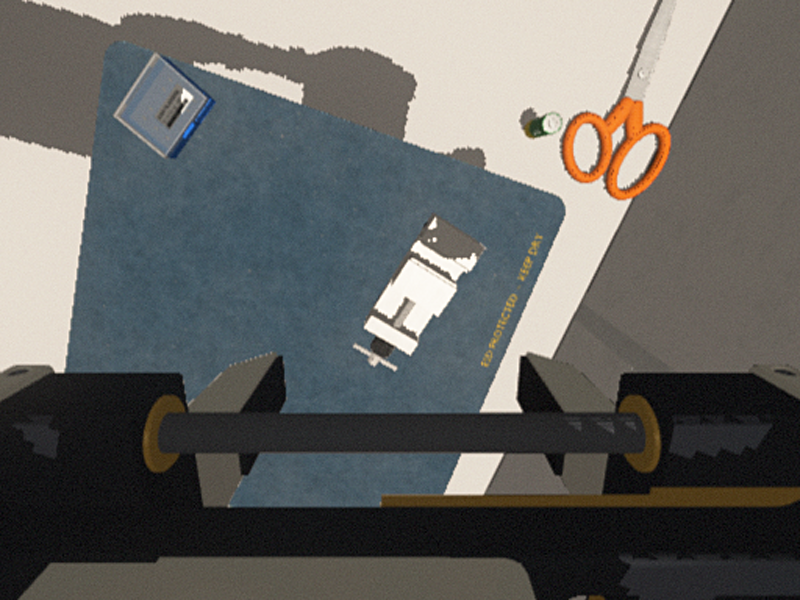

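The call needs all six keys in every row. The wrist view shows only the mat, the scissors and the gripper's own fingers, so it gives no measurement from here.

carry_out(plan=[{"tx": 12,"ty": 22,"tz": 6,"rx": 0,"ry": 0,"rz": -0.008},{"tx": 24,"ty": 43,"tz": 6,"rx": 0,"ry": 0,"rz": -0.008},{"tx": 24,"ty": 43,"tz": 6,"rx": 0,"ry": 0,"rz": -0.008},{"tx": 24,"ty": 43,"tz": 6,"rx": 0,"ry": 0,"rz": -0.008},{"tx": 24,"ty": 43,"tz": 6,"rx": 0,"ry": 0,"rz": -0.008},{"tx": 24,"ty": 43,"tz": 4,"rx": 0,"ry": 0,"rz": -0.008},{"tx": 24,"ty": 43,"tz": 0,"rx": 0,"ry": 0,"rz": -0.008},{"tx": 24,"ty": 43,"tz": 0,"rx": 0,"ry": 0,"rz": -0.008},{"tx": 24,"ty": 43,"tz": 0,"rx": 0,"ry": 0,"rz": -0.008},{"tx": 24,"ty": 43,"tz": 0,"rx": 0,"ry": 0,"rz": -0.008},{"tx": 24,"ty": 43,"tz": 0,"rx": 0,"ry": 0,"rz": -0.008},{"tx": 24,"ty": 43,"tz": 0,"rx": 0,"ry": 0,"rz": -0.01}], gripper=1)

```text
time: 1.45
tool_pos: [456.5, 3.8, 260.9]
tcp_rot: [3.141, -0.0, 0.252]
contact_force: [1.4, -1.3, -0.5]
grip_width: 2.0
finger_force: 0.0
```

carry_out(plan=[{"tx": 12,"ty": 22,"tz": 0,"rx": 0,"ry": 0,"rz": 0},{"tx": 0,"ty": 0,"tz": 0,"rx": 0,"ry": 0,"rz": 0},{"tx": 0,"ty": 0,"tz": 0,"rx": 0,"ry": 0,"rz": 0}])

```text
time: 1.75
tool_pos: [467.7, 24.0, 260.4]
tcp_rot: [3.141, 0.001, 0.253]
contact_force: [0.4, 0.6, -0.9]
grip_width: 0.5
finger_force: 0.0
```

```bash
python3 - <<'E'
from h import *
import cv2,pickle
m=bot.camera_model("wrist");o=bot.get_obs();im=bot.capture("wrist")
pickle.dump(m,open("m1.pkl","wb"))
print(o["tool_pos"],o["tcp_rot"],o["time"],o["contact_force"],o["grip_width"],-m["R"].T@m["t"])
cv2.imwrite("pics/w2.png",cv2.resize(im[:,:,::-1],(800,600),interpolation=cv2.INTER_CUBIC))
E
```

```text
[467.66726847  23.95682767 260.44923413] [3.14140140e+00 9.97588673e-04 2.53422008e-01] 1.75 [ 0.37112064  0.62168147 -0.89236755] 0.5240070425719087 [543.77460761  44.16774792 417.84460285]
```

View pics/w2.png

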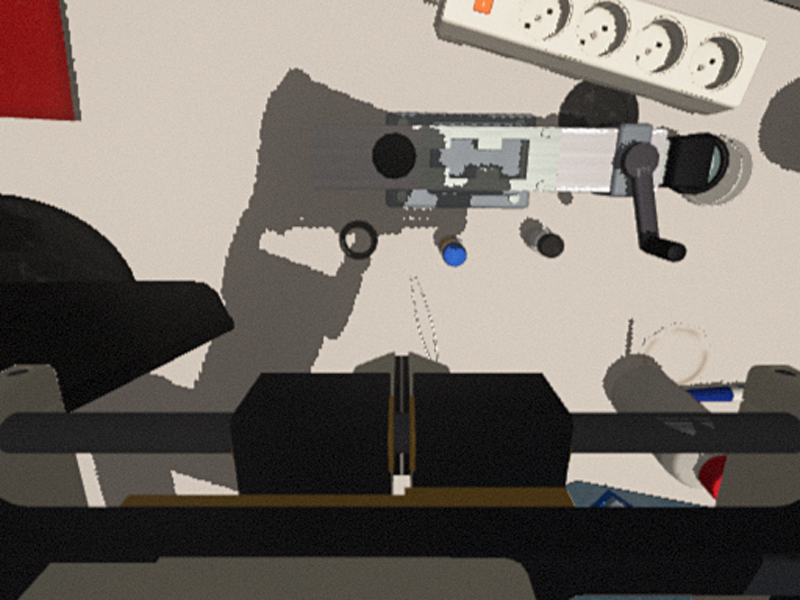

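The wrist view shows the tube running level in the picture, with the cap's top at (394,155), the pivot at (640,158), the pin's top at (674,252) and hole 3 near (514,157).

```bash
python3 - <<'E'
from h import *
import pickle
m=pickle.load(open("m1.pkl","rb"))
W=lambda u,v,z:px(0,u/1.5625-.3,v/1.5625-.3,z,m)
for n,a in dict(cap=(394,155,152),piv=(640,158,132),pin=(674,252,158),h3=(514,157,117),h2=(466,157,117),u=(380,127,115),u2=(610,127,115)).items():print(n,W(*a))
E
```

```text
cap [550.7  50.4 152. ]
piv [587.5 -96.1 132. ]
pin [ 539.3 -124.3  158. ]
h3 [569.9 -24.3 117. ]
h2 [562.1   5.8 117. ]
u [565.9  64.1 115. ]
u2 [602.8 -78.3 115. ]
```

carry_out(plan=[{"tx": 41,"ty": 13,"tz": 0,"rx": 0,"ry": 0,"rz": 0},{"tx": 41,"ty": 13,"tz": -10,"rx": 0,"ry": 0,"rz": 0},{"tx": 0,"ty": 0,"tz": -40,"rx": 0,"ry": 0,"rz": 0},{"tx": 0,"ty": 0,"tz": -30,"rx": 0,"ry": 0,"rz": 0},{"tx": 0,"ty": 0,"tz": -18,"rx": 0,"ry": 0,"rz": 0},{"tx": 0,"ty": 0,"tz": 0,"rx": 0,"ry": 0,"rz": 0},{"tx": 0,"ty": 0,"tz": 0,"rx": 0,"ry": 0,"rz": 0},{"tx": 0,"ty": 0,"tz": 0,"rx": 0,"ry": 0,"rz": 0}])

```text
time: 2.6
tool_pos: [550.8, 49.0, 164.4]
tcp_rot: [3.141, -0.003, 0.251]
contact_force: [0.4, 0.5, -0.1]
grip_width: 0.6
finger_force: 0.0
```

Now press: 8 mm to near contact, then 7 mm or so more.

carry_out(plan=[{"tx": -1,"ty": 0,"tz": -5,"rx": 0,"ry": 0,"rz": 0},{"tx": 0,"ty": 0,"tz": -5,"rx": 0,"ry": 0,"rz": 0},{"tx": 0,"ty": 0,"tz": -3,"rx": 0,"ry": 0,"rz": 0},{"tx": 0,"ty": 0,"tz": -3,"rx": 0,"ry": 0,"rz": 0},{"tx": 0,"ty": 0,"tz": 0,"rx": 0,"ry": 0,"rz": 0},{"tx": 0,"ty": 0,"tz": 0,"rx": 0,"ry": 0,"rz": 0},{"tx": 0,"ty": 0,"tz": 0,"rx": 0,"ry": 0,"rz": 0}])

```text
time: 3.3
tool_pos: [549.1, 49.7, 147.4]
tcp_rot: [3.141, -0.001, 0.252]
contact_force: [-1.3, -1.0, 6.6]
grip_width: 0.1
finger_force: 3.2
```

carry_out(plan=[{"tx": 0,"ty": 0,"tz": -1.5,"rx": 0,"ry": 0,"rz": 0},{"tx": 0,"ty": 0,"tz": -1.5,"rx": 0,"ry": 0,"rz": 0},{"tx": 0,"ty": 0,"tz": -0.5,"rx": 0,"ry": 0,"rz": 0},{"tx": 0,"ty": 0,"tz": 0,"rx": 0,"ry": 0,"rz": 0},{"tx": 0,"ty": 0,"tz": 0,"rx": 0,"ry": 0,"rz": 0}])

```text
time: 3.8
tool_pos: [549.2, 49.7, 144.3]
tcp_rot: [3.141, -0.001, 0.252]
contact_force: [-2.6, -0.8, 7.4]
grip_width: 0.5
finger_force: 4.1
```

carry_out(plan=[{"tx": 0,"ty": 0,"tz": -0.6,"rx": 0,"ry": 0,"rz": 0},{"tx": 0.25,"ty": -1,"tz": 0,"rx": 0,"ry": 0,"rz": 0},{"tx": 0.25,"ty": -1,"tz": 0,"rx": 0,"ry": 0,"rz": 0},{"tx": 0.25,"ty": -1,"tz": 0,"rx": 0,"ry": 0,"rz": 0},{"tx": 0.25,"ty": -1,"tz": 0,"rx": 0,"ry": 0,"rz": 0}])

```text
time: 4.3
tool_pos: [550.2, 45.8, 144.2]
tcp_rot: [3.141, -0.001, 0.252]
contact_force: [-4.6, -0.6, 12.0]
grip_width: 0.3
finger_force: 6.0
```

carry_out(plan=[{"tx": 0.3,"ty": -1.2,"tz": 0,"rx": 0,"ry": 0,"rz": 0},{"tx": 0.3,"ty": -1.2,"tz": 0,"rx": 0,"ry": 0,"rz": 0},{"tx": 0.3,"ty": -1.2,"tz": 0,"rx": 0,"ry": 0,"rz": 0},{"tx": 0.3,"ty": -1.2,"tz": 0,"rx": 0,"ry": 0,"rz": 0},{"tx": 0.3,"ty": -1.2,"tz": 0,"rx": 0,"ry": 0,"rz": 0},{"tx": 0.3,"ty": -1.2,"tz": 0,"rx": 0,"ry": 0,"rz": 0},{"tx": 0.3,"ty": -1.2,"tz": 0,"rx": 0,"ry": 0,"rz": 0},{"tx": 0.3,"ty": -1.2,"tz": 0,"rx": 0,"ry": 0,"rz": 0},{"tx": 0.3,"ty": -1.2,"tz": 0,"rx": 0,"ry": 0,"rz": 0},{"tx": 0.3,"ty": -1.2,"tz": 0,"rx": 0,"ry": 0,"rz": 0}])

```text
time: 5.3
tool_pos: [553.1, 33.8, 144.2]
tcp_rot: [3.141, -0.001, 0.252]
contact_force: [-4.6, -0.1, 12.7]
grip_width: 0.6
finger_force: 6.0
```

```bash
python3 - <<'E'
from h import *
import cv2
a=bot.capture("scene")[110:230,200:320,::-1];cv2.imwrite("pics/s2.png",cv2.resize(a,None,fx=5,fy=5,interpolation=cv2.INTER_CUBIC))
E
```

```text
(no output)
```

View pics/s2.png

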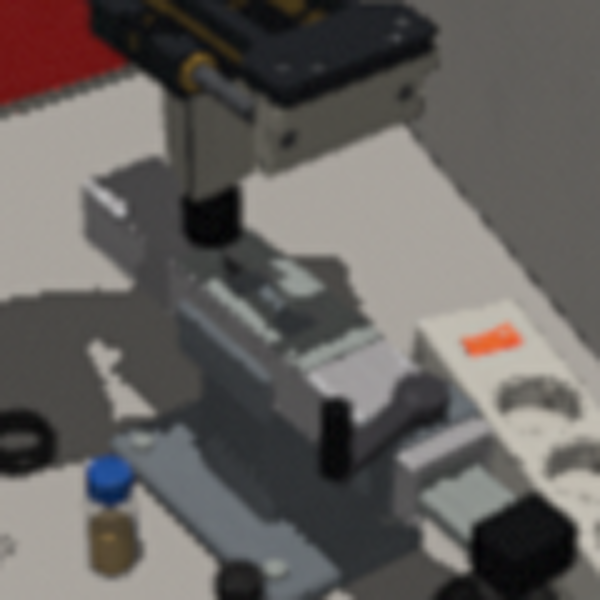

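The cap has moved with the fingertips, about 16 mm, and the tube is out beyond the collar. I'll drag to about 29 mm and lift off slowly.

carry_out(plan=[{"tx": 0.4,"ty": -1.6,"tz": 0,"rx": 0,"ry": 0,"rz": 0},{"tx": 0.4,"ty": -1.6,"tz": 0,"rx": 0,"ry": 0,"rz": 0},{"tx": 0.4,"ty": -1.6,"tz": 0,"rx": 0,"ry": 0,"rz": 0},{"tx": 0.4,"ty": -1.6,"tz": 0,"rx": 0,"ry": 0,"rz": 0},{"tx": 0.4,"ty": -1.6,"tz": 0,"rx": 0,"ry": 0,"rz": 0},{"tx": 0.4,"ty": -1.6,"tz": 0,"rx": 0,"ry": 0,"rz": 0},{"tx": 0.4,"ty": -1.6,"tz": 0,"rx": 0,"ry": 0,"rz": 0},{"tx": 0.4,"ty": -1.6,"tz": 0,"rx": 0,"ry": 0,"rz": 0},{"tx": 0,"ty": 0,"tz": 0,"rx": 0,"ry": 0,"rz": 0},{"tx": 0,"ty": 0,"tz": 0,"rx": 0,"ry": 0,"rz": 0}])

```text
time: 6.35
tool_pos: [556.4, 20.7, 144.2]
tcp_rot: [3.14, -0.001, 0.252]
contact_force: [-3.1, -1.6, 11.5]
grip_width: 0.3
finger_force: 6.0
```

carry_out(plan=[{"tx": 0,"ty": 0,"tz": 0.8,"rx": 0,"ry": 0,"rz": 0},{"tx": 0,"ty": 0,"tz": 0.8,"rx": 0,"ry": 0,"rz": 0},{"tx": 0,"ty": 0,"tz": 0.8,"rx": 0,"ry": 0,"rz": 0},{"tx": 0,"ty": 0,"tz": 0.8,"rx": 0,"ry": 0,"rz": 0},{"tx": 0,"ty": 0,"tz": 0.8,"rx": 0,"ry": 0,"rz": 0},{"tx": 0,"ty": 0,"tz": 0.8,"rx": 0,"ry": 0,"rz": 0},{"tx": 0,"ty": 0,"tz": 2,"rx": 0,"ry": 0,"rz": 0},{"tx": 0,"ty": 0,"tz": 5,"rx": 0,"ry": 0,"rz": 0},{"tx": 0,"ty": 0,"tz": 5,"rx": 0,"ry": 0,"rz": 0},{"tx": 0,"ty": 0,"tz": 0,"rx": 0,"ry": 0,"rz": 0}])

```text
time: 7.35
tool_pos: [556.7, 21.0, 160.3]
tcp_rot: [3.141, -0.002, 0.252]
contact_force: [0.6, -0.1, -0.8]
grip_width: 0.7
finger_force: 0.0
```

carry_out(plan=[{"tx": 0,"ty": 0,"tz": 4,"rx": 0,"ry": 0,"rz": 0},{"tx": 0,"ty": 0,"tz": 0,"rx": 0,"ry": 0,"rz": 0},{"tx": 0,"ty": 0,"tz": 0,"rx": 0,"ry": 0,"rz": 0},{"tx": 0,"ty": 0,"tz": 0,"rx": 0,"ry": 0,"rz": 0},{"tx": 0,"ty": 0,"tz": 0,"rx": 0,"ry": 0,"rz": 0}], gripper=0.5)

```text
time: 7.85
tool_pos: [556.1, 21.0, 163.3]
tcp_rot: [3.142, 0.0, 0.252]
contact_force: [0.2, -0.6, 0.1]
grip_width: 35.8
finger_force: 0.0
```

carry_out(plan=[{"tx": 0,"ty": 0,"tz": -5,"rx": 0,"ry": 0,"rz": 0},{"tx": 0,"ty": 0,"tz": -7,"rx": 0,"ry": 0,"rz": 0},{"tx": 0,"ty": 0,"tz": -8,"rx": 0,"ry": 0,"rz": 0},{"tx": 0,"ty": 0,"tz": -8,"rx": 0,"ry": 0,"rz": 0},{"tx": 0,"ty": 0,"tz": -7,"rx": 0,"ry": 0,"rz": 0},{"tx": 0,"ty": 0,"tz": 0,"rx": 0,"ry": 0,"rz": 0},{"tx": 0,"ty": 0,"tz": 0,"rx": 0,"ry": 0,"rz": 0}])

```text
time: 8.55
tool_pos: [556.2, 21.0, 128.3]
tcp_rot: [-3.142, 0.0, 0.252]
contact_force: [-0.1, -0.2, 0.1]
grip_width: 45.6
finger_force: 0.0
```

carry_out(plan=[{"tx": 0.4,"ty": -1.5,"tz": 0,"rx": 0,"ry": 0,"rz": 0},{"tx": 0.4,"ty": -1.5,"tz": 0,"rx": 0,"ry": 0,"rz": 0},{"tx": 0.4,"ty": -1.5,"tz": 0,"rx": 0,"ry": 0,"rz": 0},{"tx": 0.4,"ty": -1.5,"tz": 0,"rx": 0,"ry": 0,"rz": 0},{"tx": 0.4,"ty": -1.5,"tz": 0,"rx": 0,"ry": 0,"rz": 0},{"tx": 0.2,"ty": -1,"tz": 0,"rx": 0,"ry": 0,"rz": 0},{"tx": 0.2,"ty": -1,"tz": 0,"rx": 0,"ry": 0,"rz": 0},{"tx": 0.2,"ty": -1,"tz": 0,"rx": 0,"ry": 0,"rz": 0},{"tx": 0.2,"ty": -1,"tz": 0,"rx": 0,"ry": 0,"rz": 0},{"tx": 0.2,"ty": -1,"tz": 0,"rx": 0,"ry": 0,"rz": 0}])

```text
time: 9.55
tool_pos: [559.1, 8.7, 128.5]
tcp_rot: [-3.141, -0.0, 0.252]
contact_force: [0.5, 2.3, 0.4]
grip_width: 46.2
finger_force: 0.8
```

carry_out(plan=[{"tx": 0.2,"ty": -0.7,"tz": 0,"rx": 0,"ry": 0,"rz": 0},{"tx": 0.2,"ty": -0.7,"tz": 0,"rx": 0,"ry": 0,"rz": 0},{"tx": 0.2,"ty": -0.7,"tz": 0,"rx": 0,"ry": 0,"rz": 0},{"tx": 0.2,"ty": -0.7,"tz": 0,"rx": 0,"ry": 0,"rz": 0},{"tx": 0.2,"ty": -0.7,"tz": 0,"rx": 0,"ry": 0,"rz": 0}])

```text
time: 10.05
tool_pos: [560.1, 5.0, 128.3]
tcp_rot: [-3.142, 0.0, 0.252]
contact_force: [-0.4, 1.9, -0.6]
grip_width: 46.2
finger_force: 0.8
```

carry_out(plan=[{"tx": 0.1,"ty": -0.5,"tz": 0,"rx": 0,"ry": 0,"rz": 0},{"tx": 0.1,"ty": -0.5,"tz": 0,"rx": 0,"ry": 0,"rz": 0},{"tx": 0.1,"ty": -0.5,"tz": 0,"rx": 0,"ry": 0,"rz": 0},{"tx": 0.1,"ty": -0.5,"tz": 0,"rx": 0,"ry": 0,"rz": 0},{"tx": 0.2,"ty": -0.5,"tz": 0,"rx": 0,"ry": 0,"rz": 0}])

```text
time: 10.55
tool_pos: [560.7, 2.5, 128.4]
tcp_rot: [3.142, 0.0, 0.252]
contact_force: [-0.6, 2.1, -0.0]
grip_width: 46.4
finger_force: 0.8
```

carry_out(plan=[{"tx": 0.1,"ty": -0.4,"tz": 0,"rx": 0,"ry": 0,"rz": 0},{"tx": 0.1,"ty": -0.4,"tz": 0,"rx": 0,"ry": 0,"rz": 0},{"tx": 0.1,"ty": -0.4,"tz": 0,"rx": 0,"ry": 0,"rz": 0}])

```text
time: 10.85
tool_pos: [561.0, 1.2, 128.4]
tcp_rot: [3.142, 0.0, 0.252]
contact_force: [-1.0, 1.9, 0.3]
grip_width: 46.0
finger_force: 0.8
```

carry_out(plan=[{"tx": 0.1,"ty": -0.4,"tz": 0,"rx": 0,"ry": 0,"rz": 0},{"tx": 0.1,"ty": -0.4,"tz": 0,"rx": 0,"ry": 0,"rz": 0}])

```text
time: 11.05
tool_pos: [561.2, 0.4, 128.4]
tcp_rot: [3.141, 0.0, 0.252]
contact_force: [-0.2, 1.4, -0.3]
grip_width: 45.6
finger_force: 0.8
```

carry_out(plan=[{"tx": 0.1,"ty": -0.4,"tz": 0,"rx": 0,"ry": 0,"rz": 0},{"tx": 0.1,"ty": -0.4,"tz": 0,"rx": 0,"ry": 0,"rz": 0}])

```text
time: 11.25
tool_pos: [561.4, -0.4, 128.5]
tcp_rot: [3.141, 0.0, 0.252]
contact_force: [-0.2, 1.5, 1.1]
grip_width: 45.9
finger_force: 0.8
```

carry_out(plan=[{"tx": 0.1,"ty": -0.4,"tz": 0,"rx": 0,"ry": 0,"rz": 0},{"tx": 0.1,"ty": -0.4,"tz": 0,"rx": 0,"ry": 0,"rz": 0}])

```text
time: 11.45
tool_pos: [561.7, -1.2, 128.5]
tcp_rot: [3.141, -0.0, 0.252]
contact_force: [-0.8, 2.0, 1.6]
grip_width: 46.1
finger_force: 0.8
```

carry_out(plan=[{"tx": 0.1,"ty": -0.4,"tz": 0,"rx": 0,"ry": 0,"rz": 0},{"tx": 0.1,"ty": -0.4,"tz": 0,"rx": 0,"ry": 0,"rz": 0}])

```text
time: 11.65
tool_pos: [562.0, -2.2, 128.5]
tcp_rot: [3.141, -0.0, 0.252]
contact_force: [-0.5, 0.1, 1.1]
grip_width: 46.1
finger_force: 0.3
```

carry_out(plan=[{"tx": 0.1,"ty": -0.4,"tz": 0,"rx": 0,"ry": 0,"rz": 0},{"tx": 0,"ty": 0,"tz": 0,"rx": 0,"ry": 0,"rz": 0}])

```text
time: 11.85
tool_pos: [562.1, -2.5, 128.5]
tcp_rot: [3.141, -0.0, 0.252]
contact_force: [-0.0, 1.0, 0.5]
grip_width: 45.9
finger_force: 0.2
```

```bash
python3 - <<'E'
from h import *
import cv2
a=bot.capture("scene")[120:240,200:320,::-1];cv2.imwrite("pics/s3.png",cv2.resize(a,None,fx=5,fy=5,interpolation=cv2.INTER_CUBIC))
E
```

```text
(no output)
```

View pics/s3.png

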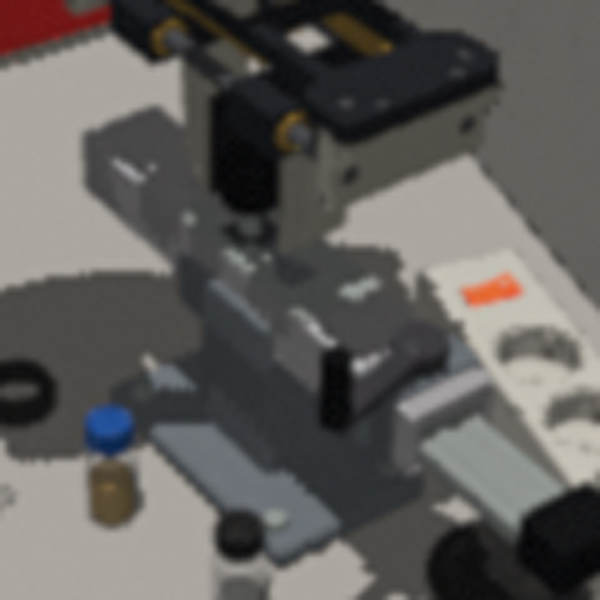

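The cap is between the fingers at (247,190), with a visible stem gap below it at (250,230), and the rubbing force has dropped, so it has probably popped. A gentle check of the play follows.

carry_out(plan=[{"tx": 0.1,"ty": -0.4,"tz": 0,"rx": 0,"ry": 0,"rz": 0},{"tx": 0.1,"ty": -0.4,"tz": 0,"rx": 0,"ry": 0,"rz": 0}])

```text
time: 12.1
tool_pos: [562.2, -3.1, 128.5]
tcp_rot: [3.142, -0.0, 0.252]
contact_force: [0.4, 1.3, 0.4]
grip_width: 45.8
finger_force: 0.4
```

carry_out(plan=[{"tx": 0.1,"ty": -0.4,"tz": 0,"rx": 0,"ry": 0,"rz": 0},{"tx": 0.1,"ty": -0.4,"tz": 0,"rx": 0,"ry": 0,"rz": 0}])

```text
time: 12.3
tool_pos: [562.4, -3.9, 128.5]
tcp_rot: [3.142, -0.0, 0.252]
contact_force: [-0.1, 1.1, -0.2]
grip_width: 46.2
finger_force: 0.4
```

carry_out(plan=[{"tx": 0.1,"ty": -0.4,"tz": 0,"rx": 0,"ry": 0,"rz": 0},{"tx": 0.1,"ty": -0.3,"tz": 0,"rx": 0,"ry": 0,"rz": 0}])

```text
time: 12.5
tool_pos: [562.6, -4.6, 128.4]
tcp_rot: [3.141, -0.0, 0.252]
contact_force: [0.5, 0.6, 0.4]
grip_width: 46.3
finger_force: 0.4
```

carry_out(plan=[{"tx": 0.1,"ty": -0.4,"tz": 0,"rx": 0,"ry": 0,"rz": 0},{"tx": 0,"ty": 0,"tz": 0,"rx": 0,"ry": 0,"rz": 0}])

```text
time: 12.7
tool_pos: [562.7, -5.0, 128.5]
tcp_rot: [-3.142, -0.0, 0.252]
contact_force: [-0.3, 0.7, 1.1]
grip_width: 46.1
finger_force: 0.5
```

carry_out(plan=[{"tx": 0.1,"ty": -0.4,"tz": 0,"rx": 0,"ry": 0,"rz": 0},{"tx": 0,"ty": 0,"tz": 0,"rx": 0,"ry": 0,"rz": 0}])

```text
time: 12.9
tool_pos: [562.7, -5.1, 128.4]
tcp_rot: [-3.141, 0.0, 0.252]
contact_force: [0.0, 2.5, 0.5]
grip_width: 46.0
finger_force: 1.4
```

Locked in hole 2: the force rose while the tool stopped. I'll back off, lift, and plan the lever push.

carry_out(plan=[{"tx": -0.5,"ty": 2,"tz": 0,"rx": 0,"ry": 0,"rz": 0},{"tx": -1,"ty": 4,"tz": 0,"rx": 0,"ry": 0,"rz": 0},{"tx": -1,"ty": 4,"tz": 0,"rx": 0,"ry": 0,"rz": 0},{"tx": 0,"ty": 0,"tz": 10,"rx": 0,"ry": 0,"rz": 0},{"tx": 0,"ty": 0,"tz": 30,"rx": 0,"ry": 0,"rz": 0},{"tx": 0,"ty": 0,"tz": 20,"rx": 0,"ry": 0,"rz": 0},{"tx": 0,"ty": 0,"tz": 0,"rx": 0,"ry": 0,"rz": 0},{"tx": 0,"ty": 0,"tz": 0,"rx": 0,"ry": 0,"rz": 0}], gripper=0.5)

```text
time: 13.7
tool_pos: [560.3, 4.5, 188.8]
tcp_rot: [3.141, -0.001, 0.252]
contact_force: [0.2, 0.6, -1.6]
grip_width: 46.1
finger_force: 0.0
```

```bash
python3 - <<'E'
from h import *
o=bot.get_obs();t=o["tool_pos"];print(t,o["tcp_rot"],o["joint_positions"].round(2))
P=np.array([587,-97.]);a=np.radians(-75.6);R=np.array([[np.cos(a),-np.sin(a)],[np.sin(a),np.cos(a)]])
prev=t[:2]
for th,off in [(.285,38)]+[(x,25) for x in np.linspace(.285,1.5,16)]:
    q=P+R@(55*np.array([np.sin(th),-np.cos(th)])-off*np.array([np.cos(th),np.sin(th)]))
    print(round(th,3),off,q.round(1),(q-prev).round(1));prev=q
E
```

```text
[560.26810802   4.54667254 188.81217981] [ 3.14104968e+00 -8.14180354e-04  2.51860019e-01] [-0.13  0.44  1.49 -0.    1.22  1.19]
0.285 38 [520.3 -92.4] [-40. -97.]
0.285 25 [ 526.9 -103.6] [  6.6 -11.2]
0.366 25 [ 527.7 -108.5] [ 0.7 -4.8]
0.447 25 [ 528.8 -113.2] [ 1.1 -4.8]
0.528 25 [ 530.3 -117.9] [ 1.5 -4.7]
0.609 25 [ 532.2 -122.4] [ 1.9 -4.5]
0.69 25 [ 534.4 -126.7] [ 2.2 -4.4]
0.771 25 [ 537.  -130.9] [ 2.6 -4.2]
0.852 25 [ 539.9 -134.8] [ 2.9 -3.9]
0.933 25 [ 543.1 -138.5] [ 3.2 -3.7]
1.014 25 [ 546.6 -141.9] [ 3.5 -3.4]
1.095 25 [ 550.4 -145.1] [ 3.8 -3.1]
1.176 25 [ 554.4 -147.9] [ 4.  -2.8]
1.257 25 [ 558.6 -150.3] [ 4.2 -2.5]
1.338 25 [ 563.  -152.5] [ 4.4 -2.1]
1.419 25 [ 567.6 -154.2] [ 4.6 -1.8]
1.5 25 [ 572.3 -155.6] [ 4.7 -1.4]
```

carry_out(plan=[{"tx": -14,"ty": -33,"tz": 0,"rx": 0,"ry": 0,"rz": 0.095},{"tx": -13,"ty": -32,"tz": 0,"rx": 0,"ry": 0,"rz": 0.095},{"tx": -13,"ty": -32,"tz": 0,"rx": 0,"ry": 0,"rz": 0.095},{"tx": 0,"ty": 0,"tz": -15,"rx": 0,"ry": 0,"rz": 0},{"tx": 0,"ty": 0,"tz": -20,"rx": 0,"ry": 0,"rz": 0},{"tx": 0,"ty": 0,"tz": -17,"rx": 0,"ry": 0,"rz": 0},{"tx": 0,"ty": 0,"tz": 0,"rx": 0,"ry": 0,"rz": 0},{"tx": 0,"ty": 0,"tz": 0,"rx": 0,"ry": 0,"rz": 0}], gripper=1)

```text
time: 14.5
tool_pos: [519.9, -92.3, 135.9]
tcp_rot: [-3.14, 0.001, 0.537]
contact_force: [0.5, -0.5, 0.9]
grip_width: 0.5
finger_force: 0.0
```

carry_out(plan=[{"tx": 3.3,"ty": -5.6,"tz": 0,"rx": 0,"ry": 0,"rz": 0},{"tx": 3.3,"ty": -5.6,"tz": 0,"rx": 0,"ry": 0,"rz": 0},{"tx": 0.7,"ty": -4.8,"tz": 0,"rx": 0,"ry": 0,"rz": 0.081},{"tx": 1.1,"ty": -4.8,"tz": 0,"rx": 0,"ry": 0,"rz": 0.081},{"tx": 1.5,"ty": -4.7,"tz": 0,"rx": 0,"ry": 0,"rz": 0.081},{"tx": 1.9,"ty": -4.5,"tz": 0,"rx": 0,"ry": 0,"rz": 0.081},{"tx": 2.2,"ty": -4.4,"tz": 0,"rx": 0,"ry": 0,"rz": 0.081}])

```text
time: 15.2
tool_pos: [534.6, -127.4, 137.1]
tcp_rot: [3.141, -0.0, 0.945]
contact_force: [-2.1, 1.1, 0.8]
grip_width: 0.5
finger_force: 0.7
```

Contact with the pin, about 2 N. Continue.

carry_out(plan=[{"tx": 2.6,"ty": -4.2,"tz": 0,"rx": 0,"ry": 0,"rz": 0.081},{"tx": 2.9,"ty": -3.9,"tz": 0,"rx": 0,"ry": 0,"rz": 0.081},{"tx": 3.2,"ty": -3.7,"tz": 0,"rx": 0,"ry": 0,"rz": 0.081},{"tx": 3.5,"ty": -3.4,"tz": 0,"rx": 0,"ry": 0,"rz": 0.081},{"tx": 3.8,"ty": -3.1,"tz": 0,"rx": 0,"ry": 0,"rz": 0.081},{"tx": 4,"ty": -2.8,"tz": 0,"rx": 0,"ry": 0,"rz": 0.081},{"tx": 4.2,"ty": -2.5,"tz": 0,"rx": 0,"ry": 0,"rz": 0.081}])

```text
time: 15.9
tool_pos: [558.8, -151.3, 137.1]
tcp_rot: [3.141, 0.001, 1.512]
contact_force: [-1.5, -0.4, 0.5]
grip_width: 0.4
finger_force: 0.7
```

carry_out(plan=[{"tx": 4.4,"ty": -2.1,"tz": 0,"rx": 0,"ry": 0,"rz": 0.081},{"tx": 4.6,"ty": -1.8,"tz": 0,"rx": 0,"ry": 0,"rz": 0.081}])

```text
time: 16.1
tool_pos: [567.8, -155.2, 137.1]
tcp_rot: [3.141, 0.001, 1.674]
contact_force: [-1.5, -0.1, 0.7]
grip_width: 0.6
finger_force: 0.7
```

carry_out(plan=[{"tx": 2.5,"ty": -0.7,"tz": 0,"rx": 0,"ry": 0,"rz": 0.04},{"tx": 2,"ty": -0.5,"tz": 0,"rx": 0,"ry": 0,"rz": 0.04}])

```text
time: 16.3
tool_pos: [572.4, -156.4, 137.1]
tcp_rot: [3.141, 0.001, 1.752]
contact_force: [-0.7, -1.1, 0.6]
grip_width: 0.6
finger_force: 0.7
```

Not at the stop yet by force; small steps more.

carry_out(plan=[{"tx": 1,"ty": 0,"tz": 0,"rx": 0,"ry": 0,"rz": 0},{"tx": 1,"ty": 0,"tz": 0,"rx": 0,"ry": 0,"rz": 0}])

```text
time: 16.5
tool_pos: [573.3, -156.3, 136.9]
tcp_rot: [-3.14, 0.001, 1.75]
contact_force: [-7.4, -3.0, 4.5]
grip_width: 0.4
finger_force: 4.2
```

carry_out(plan=[{"tx": 0.8,"ty": 0,"tz": 0,"rx": 0,"ry": 0,"rz": 0},{"tx": 0,"ty": 0,"tz": 0,"rx": 0,"ry": 0,"rz": 0}])

```text
time: 16.7
tool_pos: [573.3, -156.3, 137.0]
tcp_rot: [-3.139, 0.0, 1.749]
contact_force: [-8.2, -3.2, 5.2]
grip_width: 0.1
finger_force: 4.5
```

The lever is at its stop. I'll back off, lift, and take a last look.

carry_out(plan=[{"tx": -4,"ty": 0,"tz": 0,"rx": 0,"ry": 0,"rz": 0},{"tx": -10,"ty": 2,"tz": 0,"rx": 0,"ry": 0,"rz": 0},{"tx": -15,"ty": 0,"tz": 10,"rx": 0,"ry": 0,"rz": 0},{"tx": -20,"ty": 0,"tz": 30,"rx": 0,"ry": 0,"rz": 0},{"tx": -30,"ty": 0,"tz": 30,"rx": 0,"ry": 0,"rz": 0},{"tx": -40,"ty": 0,"tz": 20,"rx": 0,"ry": 0,"rz": 0},{"tx": 0,"ty": 0,"tz": 0,"rx": 0,"ry": 0,"rz": 0},{"tx": 0,"ty": 0,"tz": 0,"rx": 0,"ry": 0,"rz": 0},{"tx": 0,"ty": 0,"tz": 0,"rx": 0,"ry": 0,"rz": 0}])

```text
time: 17.6
tool_pos: [456.4, -153.5, 226.1]
tcp_rot: [3.141, -0.0, 1.75]
contact_force: [-0.6, -0.2, -0.2]
grip_width: 0.6
finger_force: 0.0
```

```bash
python3 - <<'E'
from h import *
import cv2
a=bot.capture("top")[135:235,180:340,::-1];b=bot.capture("scene")[130:230,200:360,::-1]
cv2.imwrite("pics/fin.png",cv2.resize(np.vstack([a,b]),None,fx=3,fy=3,interpolation=cv2.INTER_CUBIC))
E
```

```text
(no output)
```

View pics/fin.png

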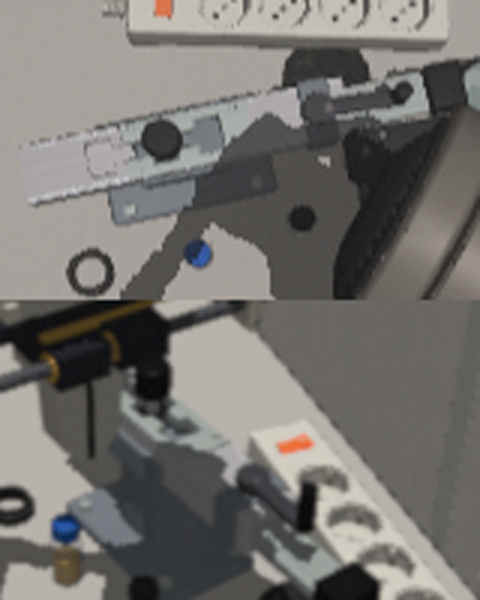

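The cap sits up in hole 2 at (161,139) with hole 3 still visible ahead of it. The lever lies along the tube with its pin at (402,90), and the vials and ring have not moved. Handing in.

```bash
python3 -c "
from plant import bot
print(bot.close_job())"
```

```text
the job is handed in; nothing more can be done
None
```

The job is handed in at about 18 s on the robot's clock; no verdict came back. The button is up in the middle hole with the tube out about 44 mm, the clamp lever is at its far stop, the vials and ring look unmoved, and the dish was hidden by the arm in the last picture.

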